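Set and lock the length stop of the crosscut jig

TASK

Set the length stop of the crosscut jig: press the raised stop finger down until it clicks and stays down by itself. Then, with the cam lever still open, draw the sprung stop rod out until the line scribed across it stands level with the brass pointer, and while holding the rod there squeeze the cam lever fully shut along the rod with the same hand. Finish still holding the rod with the lever shut, do not let go, and leave the stock and the other things on the bench where they lie.

Things in the scene. Friction and masses are not known exactly. Their poses are not given: they have to be found in the camera images.
- jig: Crosscut jig fixed to the bench. Origin on the bench under the middle of the rail's mouth. y along rod and fence: the rod comes out to -y (robot's right); to +y lie the plywood base (250 long, x -110 to +22, 15 thick), the wooden fence and the aluminium rail (y 0 to 86, 36 wide, top 58 up). +x away from the robot. Beyond the mouth the bench below the rod is bare.
- mouth (a point): Middle of the rail's mouth on the rod's axis, 42 mm above the bench; axes as the jig's. Behind it (+x) an aluminium fork for the cam lever stands beside the rod: x 12 to 36, y -28 to 6 mm from here, 26 to 58 mm above the bench.
- stop_rod: 20 mm square steel rod, axis 42 mm up, sliding along the jig's y, with a dark head at its outer end. Origin on the axis at the head's inner face, axes as the jig's. Head: x -38 to +10, y -22 to 0, z -20 to +18 mm, so it stands 28 mm proud of the rod's front side; a finger in front of the rod draws it out by this inner face. At rest 44 mm of rod is bare; comes out 55 mm more.
- rod_line (a point): Middle of the dark line scribed round the rod, on its top face, 96 mm from the head's inner face, seen from above in the open rail; axes as the jig's. It must come level, along the jig's y, with pointer_tip and starts 22 to 36 mm to the +y side of it. A spring in the rail draws the rod back in with 4 to 7 N when let go, unless the shut cam holds it.
- pointer_tip (a point): Tip of the small brass pointer on the rail's front edge, 56.5 mm above the bench, set beforehand to the length wanted; stiff, not to be moved. Axes as the jig's.
- flip_stop (a joint): Turn of the stop finger, rad: 0 raised 49 degrees, 0.81 to 0.85 about level and held by its detent, 0.90 end of travel. Sprung upward (2 N at the tab when raised); from about 0.45 the detent needs some 8 N at the tab, past it the finger stays down by itself; let go earlier it springs back up. An aluminium bar 12 wide (y), 22 deep, 75 long, pointing from its hinge to -x.
- flip_hinge (a point): Hinge of the stop finger, its axis parallel to y, on the outer side of the head: at (-26, -30, -2) mm in the stop_rod's frame.
- flip_tab (a point): Middle of the top of the ribbed thumb tab (22 x 26 mm) at the stop finger's tip, the place to press: 64 mm along the bar from the hinge and 8 mm above the hinge line. It moves with the finger: in the stop_rod's frame at (-62, -30, +51) mm raised, (-90, -30, +6) mm level.
- cam_lever (a joint): Turn of the cam lever about its upright pin, rad: 0 fully shut along the rod, its outer face 22 mm behind the rod's axis (rod and lever then 32 mm thick together); starts 0.30 to 0.42 open, tip out to the back. Squeeze it between a finger on the rod's front and one on its outer side. From about 0.2 the cam bites, takes some 5 N at its tip and drags the rod inward unless held. Stays as left.
- cam_pin (a point): Middle of the cam lever's upright pin, in the fork behind the rod: (22, -14) mm from the mouth in the jig's frame, 42 mm above the bench.
- lever_tip (a point): On the lever's outer (+x) face, 62 mm from its pin, 6 mm short of its rounded end. The lever is steel, 8 mm thick, 15 mm tall, centred 42 mm above the bench.
- stock: Bystander: length of dark timber 50 x 229 x 30 mm lying on the jig's base along the fence, waiting to be cut.
- jar_screws: Bystander: glass jar of screws, 62 mm across, 92 mm tall.
- pencil: Bystander: flat carpenter's pencil, 14 x 162 x 9 mm.
- tape_measure: Bystander: pocket tape measure, 33 x 94 x 63 mm.
- glue_bottle: Bystander: glue bottle, 62 mm across, 187 mm tall.
- nail_tin: Bystander: open tin of nails, 70 mm across, 61 mm tall.
- offcut_strip: Bystander: thin strip of dark wood, 22 x 160 x 14 mm, behind the jig.

How it is judged:
By the outcome, as a careful person would: the job done as asked, in the order asked, and still so for the second after the job is handed in, while the arm keeps its last pose, push and grip.
It also fails if it takes over 45 s, if anything falls off the work surface, if the arm or the gripper's body presses on something with over 40 N, if the wrist force passes 120 N, or if a joint passes its speed limit or range.

ROBOT

A 6-joint arm with a two-finger parallel gripper is mounted at the origin on the work surface; the furniture and walls round the work are solid. World frame = base frame: x ahead of the robot, y to its left, z up, the work surface at z = 0. Lengths are in m, angles in rad, forces in N, time in s.
With the tool pointing down it reaches from about 0.35 to 0.975 m from the base axis. Payload 4.9 kg.
Tool frame: the origin (TCP) lies on the centre line of the jaws, within the pads' length; the fingertips stand manip.tip_reach ahead of it and the grasp point (between the pads) is the TCP (manip.tip_reach is the distance from the TCP to the fingertips, in m); z points along the fingers, y is the line along which they close (so a half turn about z gives the same grasp; the last joint's range is limited). The gripper opens to 85 mm and grips with 20 to 120 N. Pads are 22 mm wide; open, the fingers measure 114 mm over their backs; the gripper's body (76 mm by 85 mm) begins 54 mm behind the grasp point. The pads swing forward as they close: fully open they stand 13 mm farther back than shut.
Start: joints at [1.014, 0.053, 1.613, -0, 1.476, -0.119], TCP at [0.265, 0.566, 0.25] pointing down, gripper open.
Joint ranges: [-3.01, 3.01], [-1.01, 2.22], [0.06, 2.58], [-1.02, 4.17], [0.09, 2.62], [-3.14, 3.14]. Speed limits (rad/s): [2.57, 2.57, 3.14, 3.14, 3.14, 3.14].

INTERFACE

Orientations are given as a unit quaternion [w, x, y, z].
In Python, from plant import manip gives the robot as it stands. The module is installed in compiled form; this text tells all that it offers.
- The arm moves only by the tool move_arm, never from a script. Its argument "rows" is a list of rows, each a list of 7 numbers: the shift along the tool's x, y, z in cm, then the turn, a rotation vector about the tool's x, y, z in degrees, then the opening, from -1 (shut) to 1 (fully open). In form: [[tx, ty, tz, ax, ay, az, jaw], ...]. A call has 1 to 20 rows; each row shifts and turns the commanded pose from where the row before left it, along the tool's axes as they then stand; what a row does not reach is not made up. A row lasts 1/12 s, in which the tool goes at most 41.7 mm and 7.16 degrees, less where a joint would pass 70% of its speed; a pose out of reach is approached as far as the arm can. A call is refused whole if a number of a shift passes 4.17 or a number of a turn 7.16, either way. A call with a gripper value outside its range is refused whole. The fingers move at their own pace and stop on an object; the grip force is fixed at half the most. Time passes only in rows, so rows that do not move let the fingers close. It gives the time, the measured TCP pose, the force, the opening and the grip force at its end, in the units of the state.
- manip.state(): the state, without advancing time (a new reading comes with each control period).
- manip.grab_frame(name): name is "scene" or "side" or "wrist"; returns a dict with "img" (420x560x3 uint8, blue, green, red), "mtx" (3x3 intrinsics, pixels), "R" (3x3) and "t" (3): a world point X has camera coordinates R X + t. Camera axes: x right, y down, z forward; pixel columns grow to the right and rows downward; lengths in m; the calibration is good to about 2 mm. A picture is of the moment at which its call begins. There is no depth.
- manip.job_done(): hands the job in; it is judged then, once.
The state is a dict: "time": time; "joint_pos": joint angles; "joint_vel": joint speeds; "joint_efforts": joint torques, N m; "tool_pos": TCP position; "tool_rot": TCP orientation; "contact_force": force on the tool from outside, world axes, zero at the start; "ft_torque": the same for the moment, N m; "gripper_width": opening from 0.0 (shut) to 1.0 (fully open); "grasp_force": force on a finger pad.
Only numpy, scipy, OpenCV 4.12 (cv2) and the standard library are available. Lean on these libraries where they do the work, as an engineer would, in place of code of your own. Each camera call takes 0.05 s, during which the arm holds its last target. There are 200 camera calls.

## Working session

There is one attempt and no reset: what is moved stays moved. The work goes in short steps, Python scripts to look and compute and a tool call to move; the robot and the scene stay as the last step left them, time stands still between calls to the robot, and variables do not carry over. Pictures are saved under pics/ and viewed, at most 10 in all, crops included, and the job is handed in when it is done.

Besides the shell and the picture viewer there is one more tool, called as name([rows], argument=value, ...), one row to a line, values as JSON. move_arm: Moves the arm, as the interface text tells. Its arguments: {"type":"object","properties":{"rows":{"type":"array","items":{"type":"array","items":{"type":"number"}}}},"required":["rows"]}

```bash
mkdir -p pics
cat > h.py <<'E'
import numpy as np, cv2
from plant import manip
def ray(f,u,v):
    d=np.linalg.inv(f['mtx'])@np.array([u,v,1.]); R=np.array(f['R']); t=np.array(f['t'])
    return -R.T@t, R.T@d
def onz(f,u,v,z):
    c,d=ray(f,u,v); return c+d*(z-c[2])/d[2]
def proj(f,X):
    p=f['mtx']@(np.array(f['R'])@np.array(X)+np.array(f['t'])); return p[:2]/p[2]
def two(f,a,g,b):
    A=np.zeros((3,3));B=np.zeros(3)
    for F,p in((f,a),(g,b)):
        c,d=ray(F,*p); d=d/np.linalg.norm(d); P=np.eye(3)-np.outer(d,d); A+=P;B+=P@c
    return np.linalg.solve(A,B)
E
python3 - <<'E'
from h import *
import pickle
s=manip.state(); print(s, manip.tip_reach)
F={}
for n in("scene","side","wrist"):
    f=manip.grab_frame(n);F[n]=f;cv2.imwrite(f'pics/{n}0.png',f['img']);print(n,f['mtx'].tolist(),(-np.array(f['R']).T@f['t']).round(3))
pickle.dump(F,open('F0.pkl','wb'))
a=np.hstack([cv2.resize(F[n]['img'],(800,600)) for n in("scene",)])
cv2.imwrite('pics/s0big.png',a)
b=cv2.resize(F['side']['img'],(800,600));cv2.imwrite('pics/d0big.png',b)
E
```

```text
{'time': 0.0, 'joint_pos': array([ 1.01401008e+00,  5.33451125e-02,  1.61431490e+00,  1.92384272e-05,
        1.47604168e+00, -1.18958085e-01]), 'joint_vel': array([ 9.64116598e-04,  3.76451100e-04, -1.76691767e-04,  4.77491573e-05,
       -1.44767542e-03, -4.21058294e-04]), 'joint_efforts': array([-2.47220305e-04, -3.93699038e+01, -3.70168269e+01, -1.46591028e-04,
        7.42087956e-03,  8.40321434e-06]), 'tool_pos': array([0.26463377, 0.56554435, 0.2490578 ]), 'tool_rot': array([-3.58586338e-04,  2.17170525e-01,  9.76133111e-01, -9.91725671e-04]), 'contact_force': array([-0.19331383, -0.48054314,  0.60597758]), 'ft_torque': array([ 0.00159236, -0.00581762, -0.0097053 ]), 'grasp_force': 0.0, 'gripper_width': 0.998171695056302} 0.019
scene [[386.03623508758204, 0.0, 276.55473580038523], [0.0, 386.03623508758204, 205.01950556227445], [0.0, 0.0, 1.0]] [ 0.008 -0.639  0.728]
side [[436.8092430058697, 0.0, 280.5106496001892], [0.0, 436.8092430058697, 207.1230337049583], [0.0, 0.0, 1.0]] [ 0.125 -1.033  0.588]
wrist [[327.529141659054, 0.0, 276.01416050878015], [0.0, 327.529141659054, 210.80318037594986], [0.0, 0.0, 1.0]] [0.202 0.594 0.372]
```

View pics/s0big.png

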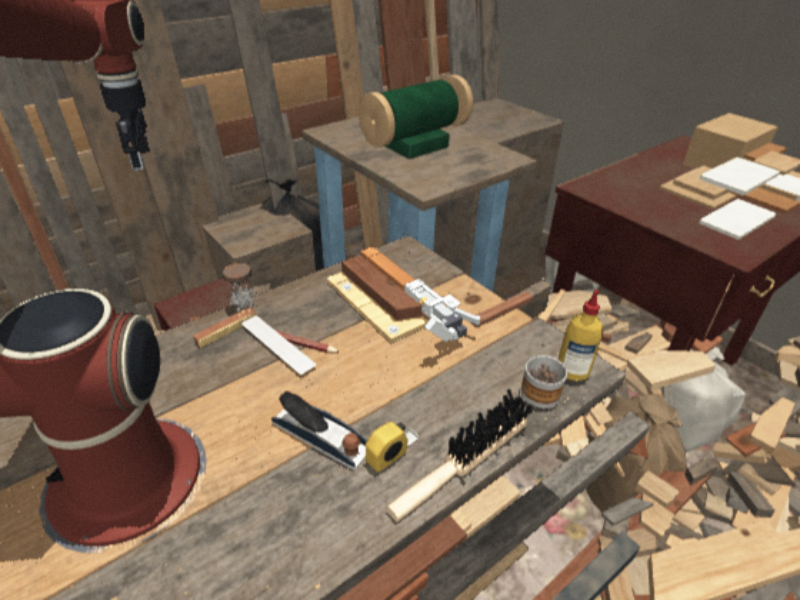

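View pics/d0big.png

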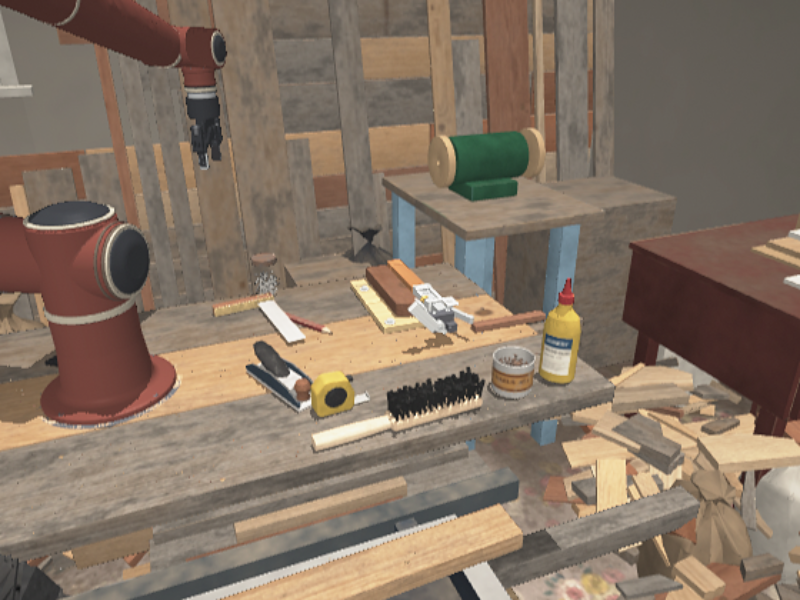

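The scene view shows the jig at about (430,305), with the rod head and stop finger at (450,325). The side view shows them at (430,300) and (440,315). Next I work out the rough position and crop in.

Run:
```python
from h import *
import pickle
F=pickle.load(open('F0.pkl','rb'))
k=.7
for n,u,v in(("scene",425,290),("scene",460,325),("scene",395,338),("side",425,295),("side",410,328)):
    print(n,u,v,onz(F[n],u*k,v*k,0.04).round(3), onz(F[n],u*k,v*k,0.015).round(3))
a=cv2.resize(F['scene']['img'][165:245,225:345],(800,533),interpolation=cv2.INTER_CUBIC)
b=cv2.resize(F['side']['img'][175:245,240:345],(800,533),interpolation=cv2.INTER_CUBIC)
c=np.vstack([cv2.resize(a,(450,300)),cv2.resize(b,(450,300))]);cv2.imwrite('pics/c0.png',c)
w=F['wrist'];s=manip.state()
from scipy.spatial.transform import Rotation as R
q=s['tool_rot'];T=R.from_quat(np.r_[q[1:],q[0]]).as_matrix()
cc=-np.array(w['R']).T@w['t']
print('tool R',T.round(3).tolist(),'cam in tool',(T.T@(cc-s['tool_pos'])).round(4),'camR in tool',(T.T@np.array(w['R']).T).round(3).tolist())
```

```text
scene 425 290 [0.632 0.053 0.04 ] [0.655 0.078 0.015]
scene 460 325 [ 0.613 -0.075  0.04 ] [ 0.635 -0.054  0.015]
scene 395 338 [ 0.49  -0.029  0.04 ] [ 0.507 -0.007  0.015]
side 425 295 [0.616 0.054 0.04 ] [0.639 0.104 0.015]
side 410 328 [ 0.529 -0.071  0.04 ] [ 0.548 -0.027  0.015]
tool R [[-0.906, 0.424, -0.001], [0.424, 0.906, -0.001], [0.0, -0.002, -1.0]] cam in tool [ 0.0686 -0.0009 -0.123 ] camR in tool [[0.0, -0.963, -0.27], [1.0, 0.0, 0.0], [-0.0, -0.27, 0.963]]
```

View pics/c0.png

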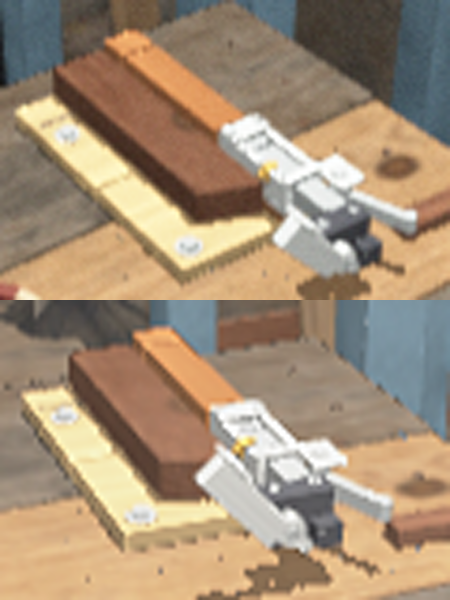

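The crops show the rail, the brass pointer, the rod with its dark head, the raised stop finger and the open lever. Next I bring the wrist camera over them, with tool x along jig +y.

move_arm([
  [-2.8,-2.1,0,0,0,0,1],
  [-2.8,-2.1,0,0,0,0,1],
  [-2.8,-2.1,0,0,0,0,1],
  [-2.8,-2.1,0,0,0,0,1],
  [-2.8,-2.1,0,0,0,0,1],
  [-2.8,-2.1,0,0,0,0,1],
  [-2.8,-2.1,0,0,0,0,1],
  [-2.8,-2.1,0,0,0,0,1],
  [-2.8,-2.1,0,0,0,0,1],
  [-2.8,-2.1,0,0,0,0,1],
  [-2.8,-2.1,0,0,0,0,1],
  [-2.8,-2.1,0,0,0,0,1],
  [-2.8,-2.1,0,0,0,0,1],
  [-2.8,-2.1,0,0,0,0,1],
  [-2.8,-2.1,0,0,0,0,1],
  [-2.8,-2.1,0,0,0,0,1],
  [-2.8,-2.1,0,0,0,0,1],
  [-2.8,-2.1,0,0,0,0,1],
  [-2.8,-2.1,0,0,0,0,1],
  [-2.8,-2.1,0,0,0,0,1],
])

```text
time: 1.82
tool_pos: [0.5944, -0.0535, 0.2499]
tool_rot: [-0.0, 0.217, 0.976, 0.0]
contact_force: [0.5, 0.2, -0.8]
gripper_width: 1.001
grasp_force: 0.0
```

move_arm([
  [0,0,0,0,0,6.5,-1],
  [0,0,0,0,0,6.5,-1],
  [0,0,0,0,0,6.5,-1],
  [0,0,0,0,0,6.5,-1],
  [0,0,0,0,0,6.5,-1],
  [0,0,0,0,0,6.5,-1],
  [0,0,0,0,0,6.5,-1],
  [0,0,0,0,0,6.5,-1],
  [0,0,0,0,0,6.5,-1],
  [0,0,0,0,0,6.5,-1],
  [0,0,0,0,0,0,-1],
  [0,0,0,0,0,0,-1],
  [0,0,0,0,0,0,-1],
])

```text
time: 2.9
tool_pos: [0.594, -0.0517, 0.2501]
tool_rot: [-0.0, 0.707, 0.707, -0.0]
contact_force: [-0.3, 0.5, -0.4]
gripper_width: -0.004
grasp_force: 0.0
```

Run:
```python
from h import *
import pickle
s=manip.state(); print(s['time'],s['tool_pos'],s['tool_rot'],s['gripper_width'],s['joint_pos'])
f=manip.grab_frame('wrist');pickle.dump(f,open('W1.pkl','wb'));cv2.imwrite('pics/w1.png',cv2.resize(f['img'],(800,600),interpolation=cv2.INTER_CUBIC))
```

```text
2.9 [ 0.59398032 -0.05174819  0.25009228] [-1.44761530e-04  7.06798810e-01  7.07414596e-01 -1.03990902e-04] -0.0037711310412265418 [-2.11665900e-01 -1.45858939e-02  1.68145333e+00 -1.77717861e-05
  1.47508126e+00 -2.12535052e-01]
```

View pics/w1.png

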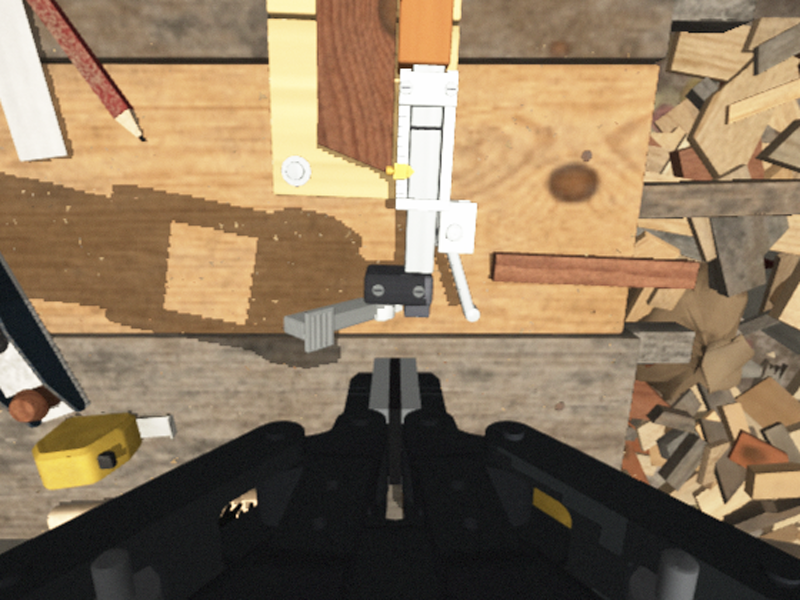

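The wrist view shows the rail from (400,70) to (397,207), the line on the rod at (427,128) and the brass pointer at (400,171). The head is at (398,285), the tab at (318,328), the lever from (453,235) to (473,315) and the head's inner face at row ~268. I'll zoom in for precision.

Run:
```python
from h import *
import pickle
f=pickle.load(open('W1.pkl','rb'))
c=f['img'][40:250,190:350]; c=cv2.resize(c,None,fx=2.857,fy=2.857,interpolation=cv2.INTER_CUBIC)
hi=cv2.resize(f['img'][75:135,260:340],(800,600),interpolation=cv2.INTER_CUBIC)
c=np.hstack([c,cv2.resize(f['img'][75:175,270:320],(300,600),interpolation=cv2.INTER_CUBIC)])
print(c.shape)
cv2.imwrite('pics/w1c.png',c[:600,:800])
```

```text
(600, 757, 3)
```

View pics/w1c.png

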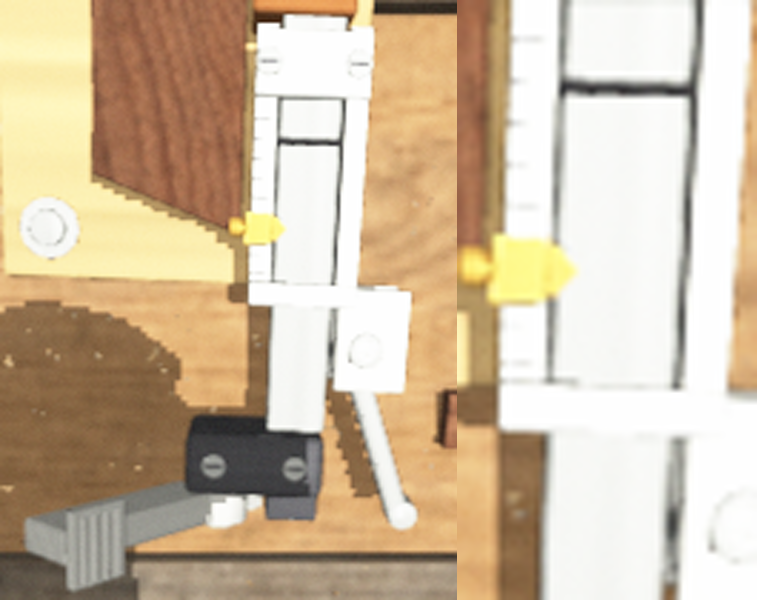

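Run:
```python
from h import *
import pickle
f=pickle.load(open('W1.pkl','rb'))
L=lambda x,y:(190+x/2.857,40+y/2.857)
Rr=lambda x,y:(270+(x-457)/6,75+y/6)
def P(n,uv,z): print(n,(onz(f,*uv,z)*1000).round(1))
P('lineL',Rr(563,88),.052);P('lineR',Rr(693,90),.052)
P('ptr',Rr(577,269),.0565)
P('railTL',L(256,97),.058);P('railBL',L(250,300),.058);P('railTR',L(372,97),.058)
P('mouth edge L',L(250,303),.058)
P('rodL bottom',L(268,430),.052);P('rodR bottom',L(322,430),.052)
P('headTL60',L(192,432),.060);P('headTR60',L(318,432),.060);P('headBL',L(187,490),.060)
P('screw1',L(213,466),.06);P('screw2',L(294,468),.06)
P('pin',L(366,350),.058);P('levertip',L(403,514),.0495)
P('tab c',L(97,545),.093)
for p in((67,512),(123,500),(127,572),(71,590)):P('tabcorner',L(*p),.093)
```

```text
lineL [604.   42.2  52. ]
lineR [624.  42.  52.]
ptr [606.3  15.4  56.5]
railTL [596.5  55.   58. ]
railBL [594.7  -7.5  58. ]
railTR [632.8  55.   58. ]
mouth edge L [594.7  -8.5  58. ]
rodL bottom [601.2 -52.7  52. ]
rodR bottom [620.1 -52.7  52. ]
headTL60 [575.  -51.8  60. ]
headTR60 [618.1 -51.7  60. ]
headBL [573.  -72.4  60. ]
screw1 [582.1 -63.7  60. ]
screw2 [610.1 -64.4  60. ]
pin [633.8 -24.   58. ]
levertip [650.4 -84.2  49.5]
tab c [546.4 -81.2  93. ]
tabcorner [537.5 -70.3  93. ]
tabcorner [555.1 -66.3  93. ]
tabcorner [555.6 -90.3  93. ]
tabcorner [537.4 -96.4  93. ]
```

move_arm([
  [0,0,0,0,0,1.8,-1],
  [-1.1,-1.3,0,0,0,0,-1],
  [-1.1,-1.3,0,0,0,0,-1],
  [-1.1,-1.25,2,0,0,0,-1],
  [0,0,3.5,0,0,0,-1],
  [0,0,3.5,0,0,0,-1],
  [0,0,2.6,0,0,0,-1],
  [0,0,0.8,0,0,0,-1],
  [0,0,0.2,0,0,0,-1],
  [0,0,0,0,0,0,-1],
])

```text
time: 3.78
tool_pos: [0.5549, -0.0835, 0.1248]
tool_rot: [0.0, 0.718, 0.696, 0.0]
contact_force: [0.7, -0.3, 1.8]
gripper_width: -0.002
grasp_force: 0.0
```

Run:
```python
from h import *
s=manip.state(); print(s['time'],s['tool_pos'],s['tool_rot'],s['contact_force'])
f=manip.grab_frame('wrist')
g=manip.grab_frame('scene')
a=cv2.resize(f['img'],(560,420));b=cv2.resize(g['img'][150:240,265:355],(420,420),interpolation=cv2.INTER_CUBIC)
cv2.imwrite('pics/w2.png',cv2.resize(np.hstack([a,b]),(800,343)))
```

```text
3.7833 [ 0.55488759 -0.08352372  0.1248261 ] [1.51317439e-04 7.18399748e-01 6.95630487e-01 6.55940597e-05] [ 0.70507876 -0.33099845  1.82978469]
```

View pics/w2.png

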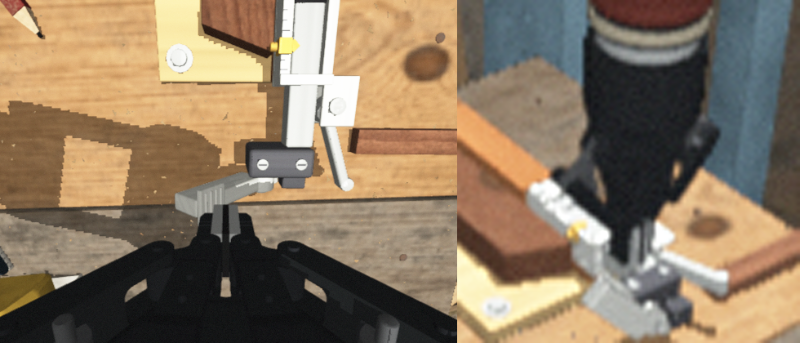

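The wrist view (left) shows the closed fingertips at (225,210), just above the tab's inner half at (200,200), and the scene crop agrees. I'll press along the tab's arc.

move_arm([
  [0,0,0.6,0,0,0,-1],
  [0,0,0.6,0,0,0,-1],
  [0,-0.6,0.5,0,0,0,-1],
  [0,-0.6,0.5,0,0,0,-1],
  [0,-0.4,0.5,0,0,0,-1],
  [0,-0.4,0.5,0,0,0,-1],
  [0,-0.4,0.4,0,0,0,-1],
  [0,-0.25,0.5,0,0,0,-1],
  [0,-0.25,0.5,0,0,0,-1],
])

```text
time: 4.63
tool_pos: [0.5269, -0.0827, 0.0797]
tool_rot: [0.002, 0.719, 0.695, 0.001]
contact_force: [2.9, 1.4, 2.5]
gripper_width: 0.002
grasp_force: 1.7
```

move_arm([
  [0,-0.2,0.4,0,0,0,-1],
  [0,-0.2,0.4,0,0,0,-1],
])

```text
time: 4.8
tool_pos: [0.5213, -0.0825, 0.0701]
tool_rot: [0.0, 0.719, 0.695, -0.0]
contact_force: [1.3, 0.5, 2.3]
gripper_width: 0.003
grasp_force: 1.1
```

move_arm([
  [0,-0.1,0.2,0,0,0,-1],
  [0,0,0,0,0,0,-1],
])

```text
time: 4.97
tool_pos: [0.5194, -0.0822, 0.0673]
tool_rot: [-0.001, 0.719, 0.695, -0.001]
contact_force: [-1.0, -0.4, 3.2]
gripper_width: -0.001
grasp_force: 1.5
```

move_arm([
  [0,0,0.15,0,0,0,-1],
  [0,0,0.1,0,0,0,-1],
  [0,0,0,0,0,0,-1],
])

```text
time: 5.22
tool_pos: [0.5194, -0.0822, 0.0651]
tool_rot: [-0.001, 0.719, 0.695, -0.001]
contact_force: [-3.0, 0.4, 3.7]
gripper_width: -0.002
grasp_force: 2.2
```

move_arm([
  [0,0,0.15,0,0,0,-1],
  [0,0,0,0,0,0,-1],
])

```text
time: 5.38
tool_pos: [0.5198, -0.0822, 0.0639]
tool_rot: [-0.001, 0.719, 0.695, -0.001]
contact_force: [-5.5, -0.1, 5.7]
gripper_width: 0.003
grasp_force: 2.5
```

move_arm([
  [0,0,-1,0,0,0,-1],
  [0,0,-3,0,0,0,-1],
  [0,0,-4,0,0,0,-1],
  [0,0,-4,0,0,0,-1],
  [0.5,2,-1,0,0,0,-0.5],
  [2,4,0,0,0,0,0],
  [2,4,0,0,0,0,0.4],
  [0,0,0,0,0,0,0.4],
  [0,0,0,0,0,0,0.4],
])

```text
time: 6.13
tool_pos: [0.6174, -0.0423, 0.1933]
tool_rot: [-0.001, 0.718, 0.696, -0.0]
contact_force: [-0.5, -0.4, 0.4]
gripper_width: 0.697
grasp_force: 0.0
```

Run:
```python
from h import *
import pickle
s=manip.state(); print(s['time'],s['tool_pos'],s['tool_rot'],s['contact_force'],s['gripper_width'])
f=manip.grab_frame('wrist');pickle.dump(f,open('W3.pkl','wb'));cv2.imwrite('pics/w3.png',cv2.resize(f['img'],(800,600),interpolation=cv2.INTER_CUBIC))
```

```text
6.1333 [ 0.61740515 -0.04228634  0.19326267] [-6.47068767e-04  7.17983991e-01  6.96059219e-01 -3.64414165e-04] [-0.53915405 -0.35910221  0.38640349] 0.6971112005880915
```

View pics/w3.png

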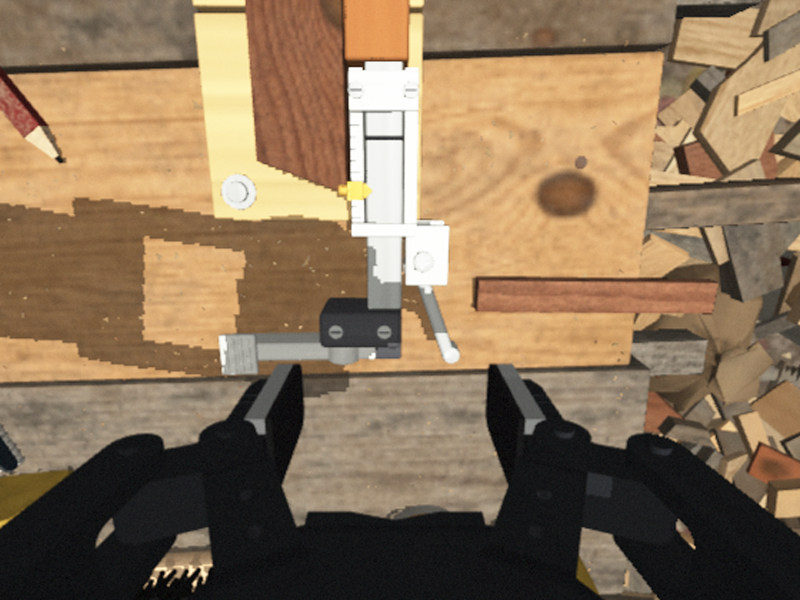

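The stop finger now lies level and stays down (tab at (238,355), bar horizontal). The line is at (385,137), the pointer tip at (371,190), the head's inner face at row ~308 and the lever tip at (452,354). I'll measure again from this view.

Run:
```python
from h import *
import pickle
f=pickle.load(open('W3.pkl','rb'));k=.7
def P(n,u,v,z): print(n,(onz(f,u*k,v*k,z)*1000).round(1))
P('lineL',366,137,.052);P('lineR',404,137,.052);P('ptr',371,190,.0565)
P('rodL',368,308,.052);P('rodR',402,308,.052)
P('railL',350,110,.058);P('railL2',352,232,.058)
P('screw1',336,331,.06);P('screw2',385,331,.06)
P('pin',424,262,.058);P('lt',452,354,.0495);P('tab',238,355,.048)
g=cv2.cvtColor(f['img'],cv2.COLOR_BGR2GRAY)
print('col',[(v,int(g[v,int(385*k)])) for v in range(90,102)])
for v in (105,130,185,205): print(v,g[v,245:300].tolist())
```

```text
lineL [604.2  43.   52. ]
lineR [624.5  42.4  52. ]
ptr [605.9  15.6  56.5]
rodL [600.9 -52.2  52. ]
rodR [620.9 -52.8  52. ]
railL [596.9  56.   58. ]
railL2 [594.5  -6.6  58. ]
screw1 [582.3 -63.2  60. ]
screw2 [610.7 -64.   60. ]
pin [633.9 -24.5  58. ]
lt [650.7 -83.8  49.5]
tab [519.3 -81.1  48. ]
col [(90, 243), (91, 243), (92, 243), (93, 243), (94, 223), (95, 123), (96, 57), (97, 59), (98, 227), (99, 243), (100, 243), (101, 243)]
105 [200, 247, 250, 251, 253, 253, 254, 254, 250, 202, 98, 167, 235, 244, 244, 244, 243, 245, 245, 244, 244, 243, 243, 244, 243, 244, 245, 245, 248, 248, 248, 246, 246, 246, 245, 238, 200, 131, 225, 253, 254, 254, 254, 254, 254, 254, 251, 239, 228, 196, 176, 188, 183, 184, 182]
130 [232, 232, 231, 231, 233, 233, 234, 236, 227, 224, 233, 233, 237, 242, 242, 243, 242, 243, 243, 244, 244, 243, 243, 242, 242, 242, 243, 244, 246, 246, 246, 245, 245, 244, 243, 233, 189, 135, 234, 254, 254, 254, 254, 254, 254, 254, 245, 209, 209, 189, 181, 181, 177, 174, 175]
185 [105, 108, 100, 103, 105, 105, 105, 106, 111, 110, 111, 101, 114, 142, 146, 147, 146, 149, 171, 224, 241, 241, 240, 240, 238, 239, 239, 240, 241, 242, 242, 243, 242, 241, 235, 204, 136, 163, 180, 232, 252, 252, 253, 253, 242, 231, 244, 248, 251, 251, 251, 252, 252, 252, 251]
205 [97, 98, 99, 103, 101, 100, 102, 102, 101, 100, 102, 91, 115, 143, 148, 150, 147, 145, 145, 147, 146, 142, 145, 143, 141, 142, 142, 144, 144, 148, 149, 150, 146, 145, 138, 115, 94, 99, 101, 100, 100, 100, 101, 96, 96, 101, 99, 100, 95, 109, 133, 145, 177, 199, 201]
```

move_arm([
  [0.1,0.7,0,0,0,0.2,0.6],
  [0,0.75,2,0,0,0,0.6],
  [0,0,3,0,0,0,0.6],
  [0,0,3,0,0,0,0.6],
  [0,0,2,0,0,0,0.6],
  [0,0,1,0,0,0,0.6],
  [0,0,0,0,0,0,0.6],
])

```text
time: 6.77
tool_pos: [0.6286, -0.0429, 0.0816]
tool_rot: [-0.002, 0.72, 0.694, -0.001]
contact_force: [0.3, 1.2, -0.8]
gripper_width: 0.797
grasp_force: 0.0
```

Run:
```python
from h import *
import pickle
s=manip.state(); print(s['time'],s['tool_pos'],s['tool_rot'],s['contact_force'],s['gripper_width'])
f=manip.grab_frame('wrist');pickle.dump(f,open('W4.pkl','wb'));cv2.imwrite('pics/w4.png',cv2.resize(f['img'],(800,600),interpolation=cv2.INTER_CUBIC))
```

```text
6.7667 [ 0.62860862 -0.04287731  0.08158852] [-0.00199858  0.72020528  0.6937567  -0.00141276] [ 0.26985405  1.20815113 -0.80133077] 0.7972077832783626
```

View pics/w4.png

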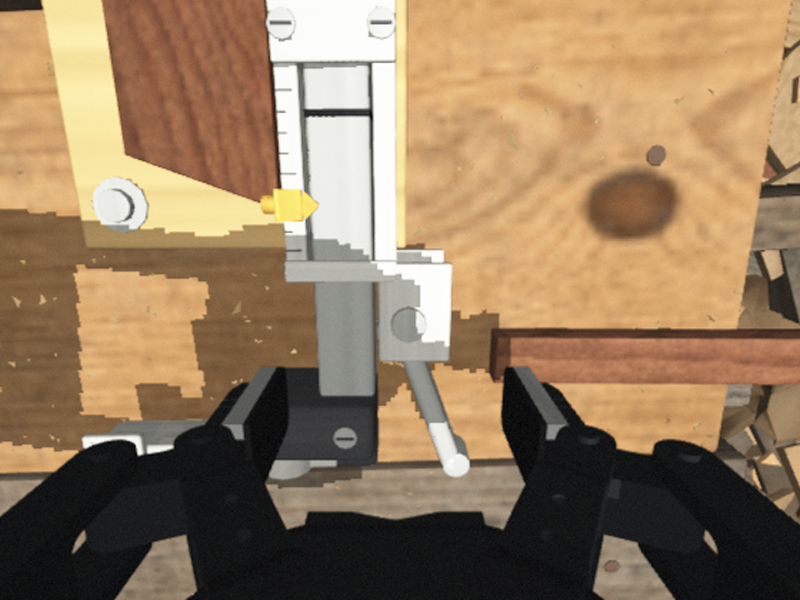

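move_arm([
  [0.2,0.3,0,0,0,0,0.6],
  [0,0,0,0,0,0,0.6],
])

```text
time: 6.98
tool_pos: [0.6359, -0.041, 0.0871]
tool_rot: [0.002, 0.72, 0.694, 0.001]
contact_force: [0.3, -0.0, 0.1]
gripper_width: 0.802
grasp_force: 0.0
```

```bash
cat >> h.py <<'E'
from scipy.spatial.transform import Rotation as Ro
H=np.array([.611,-.0534,.042]); J=Ro.from_euler('z',-2,degrees=True).as_matrix()
def jig(p): return J.T@(np.array(p)-H)*1000
def st():
    s=manip.state();q=s['tool_rot'];T=Ro.from_quat(np.r_[q[1:],q[0]]).as_matrix()
    print(s['time'],'jig',jig(s['tool_pos']).round(1),'yaw',np.degrees(np.arctan2(T[1,0],T[0,0])).round(2)-90,'F',(J.T@s['contact_force']).round(1),'w',round(s['gripper_width']*85,1),'g',round(s['grasp_force'],1)); return s,T
E
python3 - <<'E'
from h import *
import pickle
s,T=st()
f=pickle.load(open('W4.pkl','rb'))
# pad tip pixel (800 scale) of front finger inner edges in W4; solve depth using |tool y|=34mm
p=np.array([.6286,-.0429,.0816])
for n,u,v,y in(('Ftop',287,370,-34),('F low',215,420,-41),('Fbackcorner',260,368,-38),('Btop',508,370,34)):
    c,d=ray(f,u*.7,v*.7); c=T.T@(c-p);d=T.T@d; k=(y/1000-c[1])/d[1]; print(n,((c+k*d)*1000).round(1))
print('proj strip-end', (jig(onz(f,492*.7,335*.7,.014))).round(1),(jig(onz(f,492*.7,378*.7,.014))).round(1))
print('line-ptr',jig(onz(f,338*.7,112.5*.7,.052))-jig(onz(f,318*.7,206*.7,.0565)))
E
```

```text
6.9833 jig [24.5 13.2 45.1] yaw -2.0900000000000034 F [0.3 0.  0.1] w 68.2 g 0.0
Ftop [  7.9 -34.   10.9]
F low [ 13.1 -41.  -28.4]
Fbackcorner [ 14.6 -38.   -2.7]
Btop [ 9.2 34.   8.7]
proj strip-end [ 58.5  10.3 -28. ] [ 59.6  -9.8 -28. ]
line-ptr [ 6.63951869 27.66920276 -4.5       ]
```

move_arm([
  [0,-0.4,0.4,0,0,0,0.6],
  [0,0,1,0,0,0,0.6],
  [0,0,1,0,0,0,0.6],
  [0,0,1,0,0,0,0.6],
  [0,0,0.8,0,0,0,0.6],
  [0,0,0.4,0,0,0,0.6],
  [0,0,0,0,0,0,0.6],
  [0,0,0,0,0,0,0.6],
])

```text
time: 7.65
tool_pos: [0.6298, -0.0407, 0.0377]
tool_rot: [-0.0, 0.72, 0.694, -0.0]
contact_force: [0.1, -0.2, 0.6]
gripper_width: 0.801
grasp_force: 0.0
```

Run:
```python
from h import *
s,T=st()
f=manip.grab_frame('wrist');cv2.imwrite('pics/w5.png',cv2.resize(f['img'],(800,600),interpolation=cv2.INTER_CUBIC))
```

```text
7.65 jig [18.3 13.4 -4.3] yaw -2.0900000000000034 F [ 0.1 -0.2  0.6] w 68.1 g 0.0
```

View pics/w5.png

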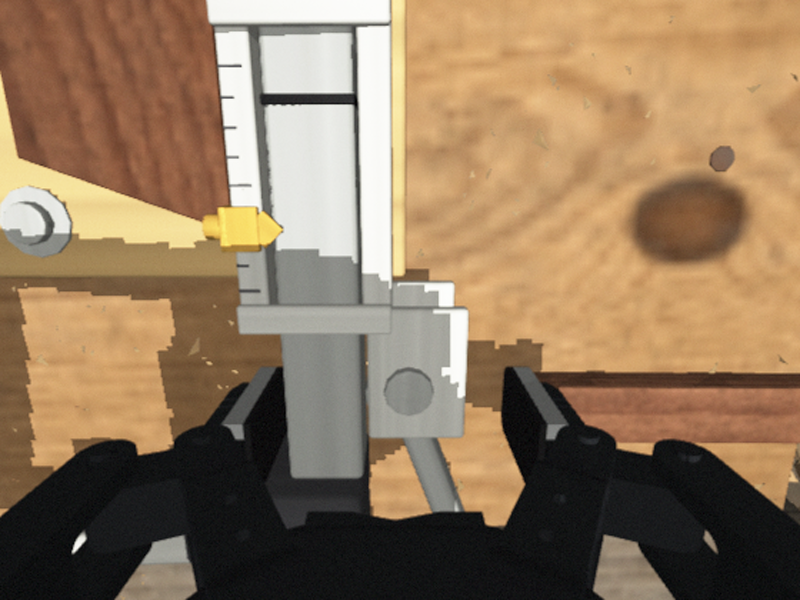

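The gripper straddles the rod and lever with no contact. The line is at (308,99), the pointer tip at (283,229), the front pad at (265,400) and the back pad at (520,400). Next I draw the rod out.

move_arm([
  [-0.2,0,0,0,0,0,0.6],
  [-0.3,0,0,0,0,0,0.6],
  [-0.4,0,0,0,0,0,0.6],
  [-0.4,0,0,0,0,0,0.6],
  [-0.4,0,0,0,0,0,0.6],
  [-0.4,0,0,0,0,0,0.6],
  [-0.4,0,0,0,0,0,0.6],
  [-0.2,0,0,0,0,0,0.6],
  [0,0,0,0,0,0,0.6],
  [0,0,0,0,0,0,0.6],
])

```text
time: 8.53
tool_pos: [0.6296, -0.0671, 0.0389]
tool_rot: [0.0, 0.72, 0.694, 0.001]
contact_force: [1.9, 5.8, 0.1]
gripper_width: 0.798
grasp_force: 2.5
```

```bash
cat >> h.py <<'E'
def look(name):
    s,T=st(); f=manip.grab_frame('wrist'); im=f['img']; cv2.imwrite(f'pics/{name}.png',cv2.resize(im,(800,600),interpolation=cv2.INTER_CUBIC))
    hsv=cv2.cvtColor(im,cv2.COLOR_BGR2HSV); m=cv2.inRange(hsv,(22,150,130),(32,255,255)); m[300:]=0; m[:,:120]=0
    n,l,q,c=cv2.connectedComponentsWithStats(m); i=1+np.argmax(q[1:,4]); vs,us=np.where(l==i)
    e=us>=us.max()-2; tip=(us.max()+.5,vs[e].mean()); pt=onz(f,*tip,.0565)
    # dark line along rod axis columns
    g=cv2.cvtColor(im,cv2.COLOR_BGR2GRAY).astype(float)
    r=[]
    for x in (-6,-4,-2,0,2,4,6):
        best=[]
        for y in np.arange(15,0,-.0): pass
        ys=np.arange(-15,45,.25); base=jig(pt)
        P=[proj(f,H+J@np.array([x,base[1]+y,10])/1000) for y in ys]
        val=cv2.remap(g.astype(np.float32),np.array([[p[0] for p in P]],np.float32),np.array([[p[1] for p in P]],np.float32),1)[0]
        loc=cv2.GaussianBlur(val[None],(1,1),0)[0]; w=np.clip(90-loc,0,None)
        ok=w>0; r.append((x,round(float((w*ys).sum()/w.sum()),2) if w.sum() else None, round(float(ok.sum()*.25),2)))
    print('tip px',np.round(tip,1),q[i],'ptr jig',jig(pt).round(1),'line-ptr',r)
    return f
E
sed -i '/for y in np.arange(15,0/d;/best=\[\]/d' h.py
python3 - <<'E'
from h import *
look('w6')
E
```

```text
8.5333 jig [ 19.1 -13.1  -3.1] yaw -2.1099999999999994 F [1.7 5.8 0.1] w 67.8 g 2.5
tip px [189.5  71.4] [143  54  47  34 954] ptr jig [-7.2 68.4 14.5] line-ptr [(-6, 31.34, 26.5), (-4, 31.48, 26.25), (-2, 31.5, 26.25), (0, 31.5, 26.25), (2, 31.52, 26.25), (4, 31.59, 26.25), (6, 31.5, 26.5)]
```

View pics/w6.png

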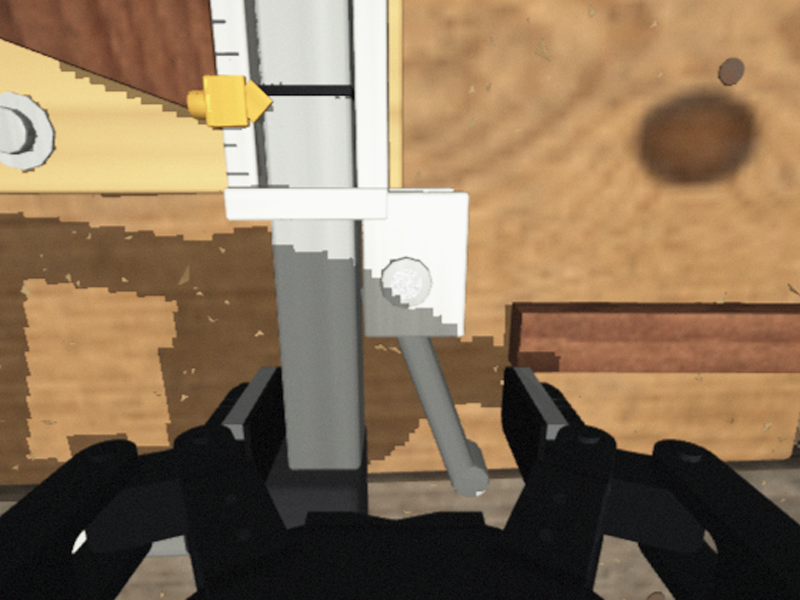

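The rod has come out: the line is at row ~90 and the pointer tip at (271,101), about 2–3 mm to go. My sampling strip ran off the image, so I'll fix that and measure exactly.

```bash
sed -i 's/ys=np.arange(-15,45,.25)/ys=np.arange(-8,8,.1)/; s/,1)\[0\]$/,1,borderMode=cv2.BORDER_CONSTANT,borderValue=255)[0]/; s/ok.sum()\*.25/ok.sum()*.1/' h.py
python3 - <<'E'
from h import *
f=look('w7')
b=f['img'][50:100,120:260]
print(proj(f,H+np.array([0,.0,0.01])))
a=jig(onz(f,300*.7,90.5*.7,.052)); b=jig(onz(f,271*.7,101.5*.7,.0565)); print(a,b,a-b)
E
```

```text
8.5833 jig [ 19.1 -13.   -3.1] yaw -2.0999999999999943 F [1.3 5.4 0.8] w 68.3 g 2.5
tip px [189.5  71.4] [146  53  44  35 853] ptr jig [-7.3 68.4 14.5] line-ptr [(-6, 3.01, 2.1), (-4, 2.96, 1.9), (-2, 2.97, 1.9), (0, 2.95, 1.9), (2, 2.96, 1.9), (4, 2.95, 1.9), (6, 2.93, 2.0)]
[225.65819277 273.08437697]
[-1.82527601 71.27677029 10.        ] [-7.18515398 68.47036755 14.5       ] [ 5.35987797  2.80640274 -4.5       ]
```

move_arm([
  [-0.15,0,0,0,0,0,0.6],
  [-0.14,0,0,0,0,0,0.6],
  [0,0,0,0,0,0,0.6],
  [0,0,0,0,0,0,0.6],
])

```text
time: 8.97
tool_pos: [0.6296, -0.07, 0.039]
tool_rot: [0.0, 0.72, 0.694, 0.001]
contact_force: [1.1, 5.4, 0.0]
gripper_width: 0.8
grasp_force: 2.5
```

Run:
```python
from h import *
f=look('w8')
```

```text
8.9667 jig [ 19.1 -15.9  -3. ] yaw -2.0999999999999943 F [0.9 5.4 0. ] w 68.0 g 2.5
tip px [171.5  59.2] [142  43  30  35 708] ptr jig [-12.3  68.9  14.5] line-ptr [(-6, -0.38, 2.0), (-4, -0.39, 2.0), (-2, -0.39, 2.0), (0, -0.39, 2.0), (2, -0.39, 2.0), (4, -0.4, 2.0), (6, -0.38, 2.0)]
```

I've used all ten picture views, so from here I work from numbers. The tip mask lost the pointer's tip, so I'll read it with a looser mask.

Run:
```python
from h import *
im=cv2.resize(cv2.imread('pics/w8.png'),(560,420),interpolation=cv2.INTER_AREA)
hsv=cv2.cvtColor(im,cv2.COLOR_BGR2HSV)
for n in('w6','w8'):
    im=cv2.resize(cv2.imread(f'pics/{n}.png'),(560,420),interpolation=cv2.INTER_AREA);hsv=cv2.cvtColor(im,cv2.COLOR_BGR2HSV).astype(int)
    print(n)
    for v in range(46,92,2): print(v,''.join('Y' if 15<=hsv[v,u,0]<=38 and hsv[v,u,1]>100 else ('#' if hsv[v,u,2]<90 else '.') for u in range(135,235)))
```

```text
w6
46 ....................................................................................................
48 ....................................................................................................
50 ....................................................................................................
52 ........YYYYYYYYY...................................................................................
54 ......YYYYYYYYYYYYYYYYYYYYYYYYYYYYYYY...............................................................
56 .......YYYYYYYYYYYYYYYYYYYYYYYYYYYYYY...YY..........................................................
58 .......YYYYYYYYYYYYYYYYYYYYYYYYYYYYYYYYYYYYY........................................................
60 .......YYYYYYYYYYYYYYYYYYYYYYYYYYYYYYYYYYYYYYY######################################################
62 .......YYYYYYYYYYYYYYYYYYYYYYYYYYYYYYYYYYYYYYYYY####################################################
64 YYYYYYYYYYYYYYYYYYYYYYYYYYYYYYYYYYYYYYYYYYYYYYYYYYY#################################################
66 YYYYYYYYYYYYYYYYYYYYYYYYYYYYYYYYYYYYYYYYYYYYYYYYYYYY##
[... 2989 characters left out ...]
YYYYYYYYYYYYYY.....#........................................................
80 YYYYYYYYYYYYYYYYYYY........................##.......................................................
82 .Y..Y.YYYYYYYYYYYYY........................##.......................................................
84 .YYYYY.YYYY.YYYYYYY........................##.......................................................
86 YYYYYYYYYYY..YY..YY........................##.......................................................
88 .YYYYYY.YY.Y..YY..Y.........................#.......................................................
90 ......YY.......Y...Y........................##......................................................
```

By eye on the mask, the tip row is ~61 and the line centre ~63.5. With parallax that leaves about 0.1 mm to go. I'll begin closing and keep the front pad near the rod.

move_arm([
  [0,-0.15,0,0,0,0,0.5],
  [0,-0.15,0,0,0,0,0.4],
  [0,-0.15,0,0,0,0,0.3],
  [0,-0.15,0,0,0,0,0.2],
  [0,-0.15,0,0,0,0,0.1],
  [0,0,0,0,0,0,0.1],
  [0,0,0,0,0,0,0.1],
])

```text
time: 9.6
tool_pos: [0.6224, -0.0697, 0.0394]
tool_rot: [0.001, 0.72, 0.694, 0.001]
contact_force: [1.3, 4.6, 1.8]
gripper_width: 0.552
grasp_force: 2.8
```

```bash
python3 - <<'E'
t=open('h.py').read()
a=t.index("m=cv2.inRange");b=t.index("    # dark line")
t=t[:a]+"""m=cv2.inRange(hsv,(15,100,60),(38,255,255)); m[:,230:]=0; m[:,:150]=0; m[115:]=0
    vs,us=np.where(m); rows={v:us[vs==v].max() for v in np.unique(vs) if (vs==v).sum()>15}
    mx=max(rows.values()); V=np.array([v for v in rows if rows[v]>=mx-6]); tip=(mx+.5,V.mean()); pt=onz(f,*tip,.0565); q=[len(V)];i=0
"""+t[b:]
open('h.py','w').write(t)
E
python3 -c "
from h import *
look('w9')"
```

```text
9.6 jig [ 12.  -15.9  -2.6] yaw -2.0799999999999983 F [1.2 4.7 1.8] w 46.9 g 2.8
tip px [214.5  61.5] 14 ptr jig [-6.9 68.4 14.5] line-ptr [(-6, 0.12, 1.8), (-4, 0.15, 2.1), (-2, 0.14, 2.1), (0, 0.18, 2.0), (2, 0.17, 1.9), (4, 0.17, 1.9), (6, 0.16, 1.9)]
```

move_arm([
  [-0.02,-0.15,0,0,0,0,0.0],
  [0,-0.15,0,0,0,0,-0.1],
  [0,-0.15,0,0,0,0,-0.15],
  [0,0,0,0,0,0,-0.15],
])

```text
time: 9.98
tool_pos: [0.6183, -0.0691, 0.0399]
tool_rot: [0.0, 0.72, 0.694, 0.002]
contact_force: [2.8, 7.8, 3.0]
gripper_width: 0.428
grasp_force: 6.7
```

```bash
python3 -c "
from h import *
look('w10')"
```

```text
9.9833 jig [  7.9 -15.5  -2.1] yaw -2.0900000000000034 F [2.5 7.9 3. ] w 36.4 g 6.7
tip px [228.5  63. ] 13 ptr jig [-6.9 68.4 14.5] line-ptr [(-6, 0.49, 2.1), (-4, 0.45, 2.2), (-2, 0.47, 2.1), (0, 0.45, 2.1), (2, 0.5, 2.1), (4, 0.48, 2.1), (6, 0.5, 2.0)]
```

move_arm([
  [-0.06,0,0,0,0,0,-0.15],
  [0,0,0,0,0,0,-0.15],
  [0,0,0,0,0,0,-0.15],
])

```text
time: 10.28
tool_pos: [0.6183, -0.0692, 0.0399]
tool_rot: [-0.0, 0.72, 0.694, 0.002]
contact_force: [1.8, 8.8, 4.4]
gripper_width: 0.425
grasp_force: 7.4
```

```bash
sed -i 's/m\[:,230:\]=0/m[:,260:]=0/' h.py; python3 -c "
from h import *
look('w11')"
```

```text
10.2833 jig [  7.8 -15.5  -2.1] yaw -2.0900000000000034 F [1.5 8.9 4.4] w 36.1 g 7.4
tip px [228.5  62.5] 14 ptr jig [-6.9 68.5 14.5] line-ptr [(-6, 0.34, 2.2), (-4, 0.38, 2.1), (-2, 0.39, 2.0), (0, 0.37, 2.0), (2, 0.35, 2.0), (4, 0.35, 2.0), (6, 0.36, 2.0)]
```

move_arm([
  [-0.1,0,0,0,0,0,-0.15],
  [0,0,0,0,0,0,-0.15],
  [0,0,0,0,0,0,-0.15],
])

```text
time: 10.58
tool_pos: [0.6183, -0.0693, 0.0399]
tool_rot: [-0.001, 0.72, 0.694, 0.003]
contact_force: [1.9, 12.0, 4.4]
gripper_width: 0.424
grasp_force: 8.5
```

```bash
python3 -c "
from h import *
look('w12')"
```

```text
10.5833 jig [  7.9 -15.6  -2.1] yaw -2.0900000000000034 F [ 1.5 12.1  4.4] w 36.0 g 8.5
tip px [228.5  62.5] 14 ptr jig [-6.9 68.4 14.5] line-ptr [(-6, 0.38, 2.0), (-4, 0.37, 2.1), (-2, 0.42, 2.0), (0, 0.36, 2.1), (2, 0.33, 2.0), (4, 0.34, 2.0), (6, 0.42, 2.1)]
```

move_arm([
  [-0.15,0,0,0,0,0,-0.15],
  [-0.15,0,0,0,0,0,-0.15],
  [0,0,0,0,0,0,-0.15],
  [0,0,0,0,0,0,-0.15],
])

```text
time: 10.97
tool_pos: [0.6182, -0.0705, 0.0399]
tool_rot: [-0.002, 0.72, 0.694, 0.004]
contact_force: [2.3, 18.2, 6.2]
gripper_width: 0.423
grasp_force: 11.0
```

```bash
python3 -c "
from h import *
look('w13')"
```

```text
10.9667 jig [  7.8 -16.8  -2.1] yaw -2.069999999999993 F [ 1.7 18.3  6.2] w 36.0 g 11.0
tip px [227.5  58. ] 17 ptr jig [-7.3 68.4 14.5] line-ptr [(-6, -0.77, 2.2), (-4, -0.7, 2.2), (-2, -0.76, 2.0), (0, -0.79, 1.9), (2, -0.8, 1.8), (4, -0.81, 1.8), (6, -0.8, 1.8)]
```

move_arm([
  [0.1,-0.1,0,0,0,0,-0.2],
  [0,-0.1,0,0,0,0,-0.25],
  [0,0,0,0,0,0,-0.25],
  [0,0,0,0,0,0,-0.25],
])

```text
time: 11.35
tool_pos: [0.6162, -0.0702, 0.0403]
tool_rot: [-0.001, 0.72, 0.694, 0.003]
contact_force: [1.1, 15.9, 7.6]
gripper_width: 0.376
grasp_force: 12.9
```

```bash
python3 -c "
from h import *
look('w14')"
```

```text
11.35 jig [  5.7 -16.6  -1.7] yaw -2.0999999999999943 F [ 0.5 16.   7.6] w 32.0 g 12.9
tip px [234.5  59. ] 17 ptr jig [-7.3 68.4 14.5] line-ptr [(-6, -0.53, 2.1), (-4, -0.53, 2.1), (-2, -0.49, 2.1), (0, -0.5, 2.1), (2, -0.54, 2.0), (4, -0.44, 2.0), (6, -0.48, 2.0)]
```

move_arm([
  [0.15,0,0,0,0,0,-0.35],
  [0.1,0,0,0,0,0,-0.6],
  [0,0,0,0,0,0,-1],
  [0,0,0,0,0,0,-1],
  [0,0,0,0,0,0,-1],
])

```text
time: 11.82
tool_pos: [0.6157, -0.07, 0.0405]
tool_rot: [-0.001, 0.721, 0.693, 0.002]
contact_force: [-3.2, 7.9, 9.0]
gripper_width: 0.353
grasp_force: 63.5
```

```bash
python3 -c "
from h import *
look('w15')"
```

```text
11.8167 jig [  5.3 -16.4  -1.5] yaw -2.200000000000003 F [-3.4  7.8  9. ] w 30.0 g 63.5
tip px [236.5  60. ] 15 ptr jig [-7.  68.4 14.5] line-ptr [(-6, -0.32, 1.9), (-4, -0.31, 2.1), (-2, -0.31, 2.0), (0, -0.24, 2.2), (2, -0.26, 1.9), (4, -0.27, 1.9), (6, -0.25, 2.0)]
```

move_arm([
  [0,0,0,0,0,0,-1],
  [0,0,0,0,0,0,-1],
  [0,0,0,0,0,0,-1],
  [0,0,0,0,0,0,-1],
  [0,0,0,0,0,0,-1],
  [0,0,0,0,0,0,-1],
])

```text
time: 12.37
tool_pos: [0.6157, -0.07, 0.0406]
tool_rot: [-0.001, 0.721, 0.693, 0.002]
contact_force: [-3.6, 8.2, 9.0]
gripper_width: 0.356
grasp_force: 63.5
```

```bash
python3 -c "
from h import *
f=look('w16')
# lever direction just outside the fork: bright/dark profile across x at lever height, y 1..14 mm outboard of the fork
g=cv2.cvtColor(f['img'],cv2.COLOR_BGR2GRAY)
for y in (12,8,4):
    print(y,[int(g[int(round(p[1])),int(round(p[0]))]) for p in [proj(f,H+J@np.array([x,y,7.5])/1000) for x in range(4,40,2)]])
g=manip.grab_frame('scene')['img']
for z,n in((51,'raised'),(6,'level')):
    p=proj(manip.grab_frame('scene'),H+J@np.array([-62 if z==51 else -90,-30-27,z])/1000).round().astype(int)
    print(n,p,g[p[1]-2:p[1]+3,p[0]-2:p[0]+3].mean((0,1)).round())
"
```

```text
12.3667 jig [  5.3 -16.4  -1.4] yaw -2.200000000000003 F [-3.9  8.1  9. ] w 30.3 g 63.5
tip px [236.5  60. ] 15 ptr jig [-7.  68.4 14.5] line-ptr [(-6, -0.33, 1.9), (-4, -0.3, 2.1), (-2, -0.32, 2.1), (0, -0.25, 2.2), (2, -0.26, 1.9), (4, -0.27, 1.9), (6, -0.25, 1.9)]
12 [128, 124, 113, 86, 68, 117, 127, 129, 155, 164, 161, 165, 161, 154, 154, 159, 162, 163]
8 [125, 121, 114, 89, 73, 113, 127, 123, 153, 81, 79, 79, 81, 79, 79, 80, 152, 154]
4 [126, 126, 118, 87, 72, 120, 127, 225, 115, 74, 82, 81, 82, 82, 84, 83, 83, 87]
raised [314 228] [49. 46. 46.]
level [304 246] [221. 224. 222.]
```

The lever lies parallel to the rod at x 14–21 mm at every section I checked, so it is shut. The tab reads bright at its level position, the line is within 0.3 mm of the pointer, and the pose and grip are steady. I'm handing it in.

```bash
python3 -c "
from h import *
print(manip.job_done())"
```

```text
the job is handed in; nothing more can be done
None
```

The job is handed in: the stop finger is pressed down and holding, the rod is drawn out with its line within about 0.3 mm of the pointer, and the cam lever is squeezed shut with the gripper still holding the rod; I saw no verdict.

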